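Open the keyed cover of the calibration bench and throw the isolator

ROBOT

A 6-joint arm with a two-finger parallel gripper is mounted at the origin on the work surface. World frame = base frame: x ahead of the robot, y to its left, z up, the work surface at z = 0. Lengths are in m, angles in degrees, forces in N, time in s.
With the tool pointing down it reaches from about 0.275 to 1 m from the base axis. Payload 8.4 kg.
Tool frame: the origin (TCP) lies midway between the tips of the shut fingers; the grasp point (between the pads) lies bot.tcp_to_grasp behind it (bot.tcp_to_grasp is the distance from the TCP to the grasp point, in m); z points along the fingers, y is the direction in which the jaws open and shut (so a half turn about z gives the same grasp; the last joint's range is limited). The gripper opens to 85 mm and grips with 20 to 120 N. Pads are 22 mm wide; open, the fingers measure 114 mm over their backs; the gripper's body (76 mm by 85 mm) begins 54 mm behind the grasp point. The pads swing forward as they close: fully open they stand 13 mm farther back than shut.
Start: joints at [74.576, 20.225, 93.587, -0, 66.188, -0.138], TCP at [0.165, 0.603, 0.231] pointing down, gripper open.
Joint ranges: [-150.9, 150.9], [-52.94, 120.26], [3.33, 152.33], [-74.26, 254.26], [0, 154.13], [-172.89, 172.89]. Speed limits (degrees/s): [127.2, 127.2, 159.86, 180, 180, 180].

INTERFACE

Orientations are given as a 3x3 rotation matrix whose columns are the frame's x, y, z axes.
In Python, from rig import bot, viewer gives the robot as it stands.
- The arm moves only by the tool arm_command, never from a script. Its argument "plan" is a list of rows, each a list of 7 numbers: the turn, a rotation vector about the tool's x, y, z in rad, then the shift along the tool's x, y, z in mm, then the closure, from 0 (fully open) to 1 (shut). In form: [[rx, ry, rz, dx, dy, dz, hand], ...]. A call has 1 to 8 rows; each row shifts and turns the commanded pose from where the row before left it, along the tool's axes as they then stand; what a row does not reach is not made up. A row lasts 1/10 s, in which the tool goes at most 50 mm and 8.59 degrees, less where a joint would pass 70% of its speed; a pose out of reach is approached as far as the arm can. A call is refused whole if a number of a shift passes 50 or a number of a turn 0.15, either way. A call with a gripper value outside its range is refused whole. The fingers move at their own pace and stop on an object; "squeeze" is the grip in N (left out, the last holds). Time passes only in rows, so rows that do not move let the fingers close. It gives the time, the measured TCP pose, the force and the opening at its end, in the units of the state.
- bot.read_state(): the state, without advancing time (a new reading comes with each control period).
- viewer.grab_frame(name): name is "scene" or "top" or "wrist"; returns a dict with "frame" (480x640x3 uint8, red, green, blue), "mtx" (3x3 intrinsics, pixels), "position" and "orientation" of the camera in the world. Camera axes: x right, y down, z forward; pixel columns grow to the right and rows downward; lengths in m; the calibration is good to about 2 mm. A picture is of the moment at which its call begins. There is no depth.
- bot.finish_job(): hands the job in, once; it reports no verdict.
The state is a dict: "t": time; "q": joint angles; "qd": joint speeds; "joint_efforts": joint torques, N m; "ee_pos": TCP position; "orientation": TCP orientation; "contact_force": force on the tool from outside, world axes, zero at the start; "moment": the same for the moment, N m; "gripper_width": finger opening in m.
Only numpy, scipy, OpenCV 4.12 (cv2) and the standard library are available. Lean on these libraries where they do the work, as an engineer would, in place of code of your own. Each camera call takes 0.05 s, during which the arm holds its last target.

TASK

The roller drive has to be isolated before work on the calibration bench. Turn the key on top of the grey box a full quarter turn clockwise to free the cover, swing the cover open until it stands at least square to the front of the box, then push the isolator lever inside right over to its other side. Leave the key turned and the cover open, and do not disturb the tachograph head, the sleeve or the spanner lying around the box.

Things in the scene. Friction and masses are not known exactly. Their poses are not given: they have to be found in the camera images.
- enclosure: Fixed grey steel box, 230 deep (x) x 170 mm wide (y). Origin: foot of its front face, middle, at bench height; x points back into the box, y to the left facing its front, z up. Front compartment x 0 to 102, inside y -81 to 81 mm, open at top and front but for the cover; side walls 4 mm, up to z 138. Behind it a solid housing, top at z 129 mm. Floor of the compartment z 12.
- cover (a joint): Swing of the L-shaped sheet cover (0.7 kg) on an upright hinge at the box's right front corner (box x 0, y -85 mm). 0 = closed; grows counter-clockwise from above (front leaf swings out to the front, then right); 1.571 = square to the front; stop 1.92. Stays where left (friction 0.12 N m). Latched until the key is past about 1.15.
- cover_hinge (a point): On the cover's hinge axis, 140 mm above the bench. Closed, the front leaf is a 4 mm sheet at box x -4 to 0, y -85 to 125, z 14 to 144 mm: it overhangs the box's left side wall by 40 mm and can be hooked from behind there, from above. The top leaf covers box x 0 to 100, y -85 to 81, z 140 to 144 mm. Both leaves turn as one.
- cover_edge (a point): Upper outer corner of the cover's front leaf: on its inner face, at its free edge, 210 mm from the hinge, 170 mm above the bench (the outer 40 mm of the leaf, past the box's side wall, rises as a pull ear to 170 mm); moves with the cover. The key on the top leaf reaches 178 mm.
- key (a joint): Turn of the key. 0 = locked, arm along the cover towards its hinge (box -y); grows clockwise seen from above to the stop 1.571 = unlocked, arm pointing out to the front (box -x while the cover is closed). Stays where left (friction 0.08 N m). Starts at 0 to 0.12.
- key_axis (a point): On the key's upright turning axis, at the arm's centre line, 172 mm above the bench, 28 mm above the top leaf; at box x 45, y 40 mm while the cover is closed. The key is L-shaped steel, upright shank and level arm of 12 mm round bar, and stays in the latch, which rides on the cover's top leaf.
- key_end (a point): End of the key's level arm, on its centre line, 85 mm from the key's axis, 172 mm above the bench.
- isolator (a joint): Swing of the isolator lever inside the box about a level axis parallel to box x, at box x 55 mm, y +12 mm, z 34 mm. 0 = leaning 0.5 rad to the hinge side (box -y), 1.0 = stop, leaning 0.5 rad to the other side (box +y). Starts at 0 to 0.15. It stays where it is left (friction 0.06 N m).
- isolator_tip (a point): Centre of the black ball (26 mm diameter) on the end of the isolator lever, 80 mm from the lever's axis on a 10 mm rod; about 104 mm above the bench at either end of its swing, 114 mm half way.
- tacho_head_mid (a point): Centre of the round grey tachograph head, a disc 132 mm in diameter and 55 mm high, lying loose on the bench, 0.75 kg. Leave alone.
- sleeve_mid (a point): Centre of the orange rubber sensor sleeve, a tube 52 mm in diameter and 75 mm high, standing loose on the bench. Leave alone.
- spanner_mid (a point): Middle of the chrome spanner, 190 mm long along its own x, about 40 mm wide at the jaw and 8 mm thick, lying loose on the bench. Leave alone.

How it is judged:
By the outcome, as a careful person would: the job done as asked, in the order asked, and still so for the second after the job is handed in, with the robot touching nothing.
It also fails if it takes over 64 s, if anything falls off the work surface, if the arm or the gripper's body presses on something with over 40 N, if the wrist force passes 120 N, or if a joint passes its speed limit or range.

## Working session

There is one attempt and no reset: what is moved stays moved. The work goes in short steps, Python scripts to look and compute and a tool call to move; the robot and the scene stay as the last step left them, time stands still between calls to the robot, and variables do not carry over. Pictures are saved under pics/ and viewed, and the job is handed in when it is done.

Besides the shell and the picture viewer there is one more tool, called after "Request:" in YAML: its name, and indented under it one key for each argument. arm_command: Moves the arm, as the interface text tells. Its arguments: {"type":"object","properties":{"plan":{"type":"array"},"squeeze":{"type":"number"}},"required":["plan"]}

```bash
ls; mkdir -p pics
python3 - <<'E'
from rig import bot, viewer
import cv2
print(bot.read_state(), bot.tcp_to_grasp)
for n in ["scene","top","wrist"]:
    f=viewer.grab_frame(n); cv2.imwrite(f"pics/{n}0.png",cv2.cvtColor(f["frame"],cv2.COLOR_RGB2BGR))
    print(n,f["mtx"],f["position"],f["orientation"])
E
```

```text
pics
{'t': 0.0, 'q': array([ 7.45748679e+01,  2.02611640e+01,  9.36288208e+01,  1.06339250e-03,
        6.61869981e+01, -1.38765888e-01]), 'qd': array([-0.00675599,  0.02711499,  0.05670952,  0.0494414 , -0.00890287,
       -0.0652126 ]), 'joint_efforts': array([-2.76808685e-03, -6.05244970e+01, -3.42059648e+01, -3.52195075e-04,
        9.36981523e-03,  2.06298927e-05]), 'ee_pos': array([0.16466075, 0.60243594, 0.230578  ]), 'orientation': array([[-9.64618199e-01,  2.63650510e-01, -3.73738532e-04],
       [ 2.63650774e-01,  9.64617335e-01, -1.29068979e-03],
       [ 2.02236451e-05, -1.34355932e-03, -9.99999097e-01]]), 'contact_force': array([ 0.04777267, -0.05129086,  0.07772494]), 'moment': array([ 0.02700009, -0.03670326,  0.06173155]), 'gripper_width': 0.08520166009844028} 0.0187
scene [[487.83321835   0.         323.57976031]
 [  0.         487.83321835 238.32652501]
 [  0.           0.           1.        ]] [1.13366271 0.42623916 0.92853936] [[-0.63548733  0.57041799 -0.52036447]
 [ 0.77187067  0.48616144 -0.40971053]
 [ 0.01927488 -0.66201992 -0.74923835]]
top [[563.81534023   0.         324.04770049]
 [  0.         563.81534023 238.07265548]
 [  0.           0.           1.        ]] [ 0.39565633 -0.02450863  1.23225552] [[ 0.01508572 -0.98644167  0.16341744]
 [-0.99961141 -0.01104735  0.02559271]
 [-0.02344038 -0.16374002 -0.986225  ]]
wrist [[366.74260747   0.         318.2251707 ]
 [  0.         366.74260747 237.41280403]
 [  0.           0.           1.        ]] [0.09607456 0.6203415  0.37333724] [[ 0.26390307  0.92591669  0.27024703]
 [ 0.96454814 -0.25291621 -0.0753676 ]
 [-0.00143427  0.28055601 -0.95983658]]
```

View pics/scene0.png

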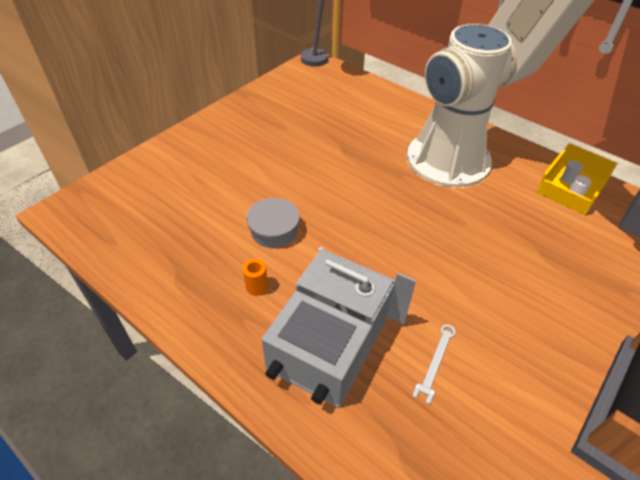

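View pics/top0.png

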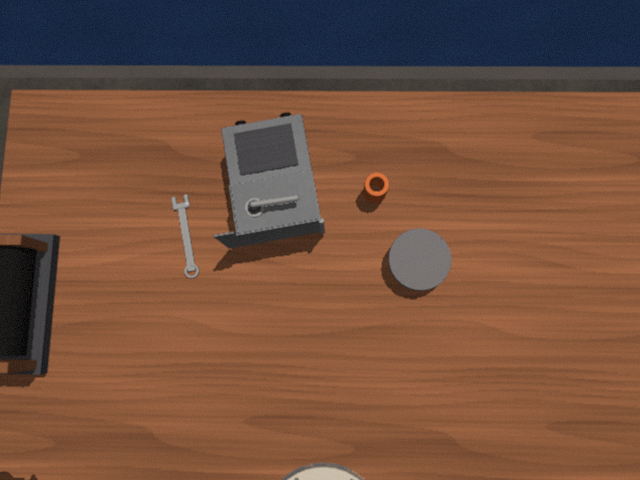

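The box faces the robot. In the top view the key is at about (255,207) to (297,201), the pull ear is at about (220,238), and the hinge is at about (322,225). I'll zoom in for accuracy.

Run:
```python
import cv2
a=cv2.imread('pics/top0.png')[105:255,205:335]; cv2.imwrite('pics/top0z.png',cv2.resize(a,None,fx=4,fy=4,interpolation=cv2.INTER_CUBIC))
a=cv2.imread('pics/scene0.png')[240:410,255:425]; cv2.imwrite('pics/scene0z.png',cv2.resize(a,None,fx=3.5,fy=3.5,interpolation=cv2.INTER_CUBIC))
```

```text
(no output)
```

View pics/top0z.png

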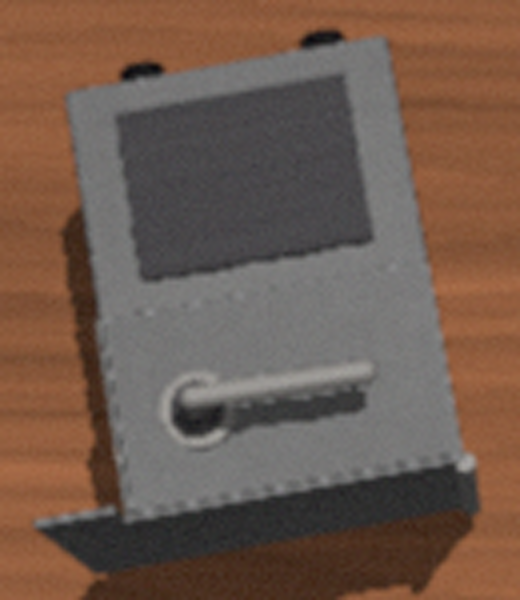

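View pics/scene0z.png

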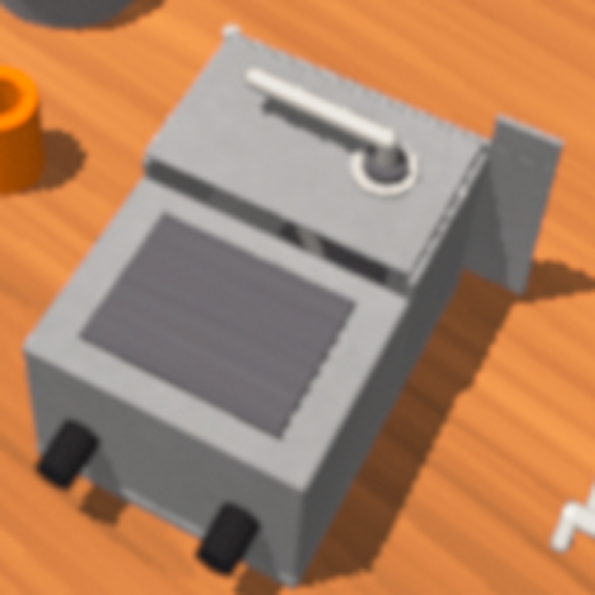

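```bash
cat > h.py <<'E'
import numpy as np, cv2, json
from scipy.optimize import least_squares
def proj(f,P):
    c=(np.atleast_2d(P)-f['position'])@f['orientation']
    return c[:,:2]/c[:,2:]*[f['mtx'][0,0],f['mtx'][1,1]]+f['mtx'][:2,2]
def ray(f,px,z):
    d=f['orientation']@np.array([(px[0]-f['mtx'][0,2])/f['mtx'][0,0],(px[1]-f['mtx'][1,2])/f['mtx'][1,1],1])
    return f['position']+d*(z-f['position'][2])/d[2]
def tow(p,B):
    B=np.atleast_2d(B)/1000.; c,s=np.cos(p[2]),np.sin(p[2])
    return np.c_[p[0]+c*B[:,0]-s*B[:,1],p[1]+s*B[:,0]+c*B[:,1],B[:,2]]
def save(n,name):
    from rig import viewer
    f=viewer.grab_frame(n); cv2.imwrite(f"pics/{name}.png",cv2.cvtColor(f["frame"],cv2.COLOR_RGB2BGR)); return f
E
python3 - <<'E'
from h import *
from rig import viewer
ft=viewer.grab_frame('top'); fs=viewer.grab_frame('scene')
T=[((67,93),(230,85,129)),((388,38),(230,-85,129)),((98,318),(100,81,144)),((418,265),(100,-85,144)),((38,523),(-2,125,170))]
S=[((302,492),(230,85,129)),((25,348),(230,-85,129)),((148,158),(100,-85,144)),((408,274),(100,81,144)),((560,143),(-2,125,170))]
tp=np.array([a for a,_ in T])/4+[204.6,104.6]; sp=np.array([a for a,_ in S])/3.5+[254.6,239.6]
tb=[b for _,b in T]; sb=[b for _,b in S]
r=lambda p:np.r_[(proj(ft,tow(p,tb))-tp).ravel(),(proj(fs,tow(p,sb))-sp).ravel()]
o=least_squares(r,[.6,.1,0.1],loss='soft_l1'); p=o.x
print(p,np.degrees(p[2])); print(r(p).reshape(-1,2).round(1))
for n,f,px in [('axis',ft,np.array([192,398])/4+[204.6,104.6]),('axis',fs,np.array([388,137])/3.5+[254.6,239.6]),('end',ft,np.array([372,370])/4+[204.6,104.6]),('end',fs,np.array([250,76])/3.5+[254.6,239.6])]:
    w=ray(f,px,.174); d=w[:2]-p[:2]; c,s=np.cos(p[2]),np.sin(p[2]); print(n,w,'box',c*d[0]+s*d[1],-s*d[0]+c*d[1])
for nm,z,f,px in [('tacho',.055,ft,(420,259)),('tacho',.055,fs,(273,216)),('sleeve',.075,ft,(376,184)),('sleeve',.075,fs,(254,268)),('spA',.008,ft,(180,203)),('spB',.008,ft,(192,271))]:
    print(nm,ray(f,px,z))
print('hinge,axis,ear',tow(p,[(0,-85,140),(45,40,172),(0,125,170),(55,12,34)]))
json.dump(list(p),open('pose.json','w'))
E
```

```text
[0.60037548 0.0950017  0.19125505] 10.95810720157536
[[-1.4 -1.8]
 [-0.4 -2.5]
 [ 0.7 -0. ]
 [ 2.6 -1.4]
 [-1.5 -0. ]
 [ 1.5 -1.1]
 [-1.2 -1.9]
 [-0.7 -2. ]
 [ 1.1 -0.2]
 [ 1.6  0.1]]
axis [0.63586353 0.14175593 0.174     ] box 0.043728550832762655 0.03915577256805246
axis [0.63749654 0.14116102 0.174     ] box 0.04521869087076184 0.038261283017793954
end [0.65052985 0.05517996 0.174     ] box 0.04167011848116813 -0.048629550732947835
end [0.65340772 0.05597183 0.174     ] box 0.04464604351529548 -0.048399173552403134
tacho [ 0.54852553 -0.19576937  0.055     ]
tacho [ 0.55135626 -0.19412379  0.055     ]
sleeve [ 0.70429394 -0.10238563  0.075     ]
sleeve [ 0.70807838 -0.10191231  0.075     ]
spA [0.67447636 0.33097138 0.008     ]
spB [0.52209402 0.29575469 0.008     ]
hinge,axis,ear [[0.61653323 0.01155155 0.14      ]
 [0.63695132 0.14282646 0.172     ]
 [0.57661408 0.2177225  0.17      ]
 [0.65209154 0.11723791 0.034     ]]
```

```bash
cat > d.py <<'E'
# usage: d.py bx by z(mm) -> delta in the current tool axes, plus present box coordinates and yaw error
import sys; from h import *; from rig import bot
p=json.load(open('pose.json')); s=bot.read_state(); R=s['orientation']
a=-p[2]; c,sn=np.cos(p[2]),np.sin(p[2])
d=s['ee_pos'][:2]-p[:2]
print('t',round(s['t'],2),'box now',(1e3*np.array([c*d[0]+sn*d[1],-sn*d[0]+c*d[1],s['ee_pos'][2]])).round(1),'F',s['contact_force'].round(1),'w',s['gripper_width'].round(3))
Rt=np.array([[-c,-sn,0],[-sn,c,0],[0,0,-1]]); 
from scipy.spatial.transform import Rotation as Ro
print('turn to box-aligned',Ro.from_matrix(R.T@Rt).as_rotvec().round(3))
v=list(map(float,sys.argv[1:]))
for i in range(0,len(v),3):
    w=tow(p,[v[i:i+3]])[0]; print(v[i:i+3],'delta now-axes',(1e3*R.T@(w-s['ee_pos'])).round(1),'aligned axes',(1e3*Rt.T@(w-s['ee_pos'])).round(1))
E
python3 d.py 78 -26 231
```

```text
Traceback (most recent call last):
  File "d.py", line 6, in <module>
    print('t',round(s['t'],2),'box now',(1e3*np.array([c*d[0]+sn*d[1],-sn*d[0]+c*d[1],s['ee_pos'][2]])).round(1),'F',s['contact_force'].round(1),'w',s['gripper_width'].round(3))
                                                                                                                                                     ^^^^^^^^^^^^^^^^^^^^^^^^
AttributeError: 'float' object has no attribute 'round'
```

Request:
arm_command:
  plan:
    - [0, 0, -0.115, 0, 0, 0, 1]
    - [0, 0, -0.115, 0, 0, 0, 1]
    - [0, 0, -0.115, 0, 0, 0, 1]
    - [0, 0, -0.114, 0, 0, 0, 1]
  squeeze: 40

```text
t: 0.65
ee_pos: [0.1648, 0.6028, 0.2311]
orientation: [[-0.981, -0.196, -0.0], [-0.196, 0.981, -0.0], [0.0, -0.0, -1.0]]
contact_force: [-0.2, 0.6, -0.3]
gripper_width: 0.028
```

```bash
python3 d.py 78 -26 231
```

```text
Traceback (most recent call last):
  File "d.py", line 6, in <module>
    print('t',round(s['t'],2),'box now',(1e3*np.array([c*d[0]+sn*d[1],-sn*d[0]+c*d[1],s['ee_pos'][2]])).round(1),'F',s['contact_force'].round(1),'w',s['gripper_width'].round(3))
                                                                                                                                                     ^^^^^^^^^^^^^^^^^^^^^^^^
AttributeError: 'float' object has no attribute 'round'
```

```bash
sed -i "s/s\['gripper_width'\].round(3)/round(s['gripper_width'],3)/" d.py; python3 d.py 78 -26 231
```

```text
t 0.65 box now [-331.1  581.3  231.1] F [-0.2  0.6 -0.3] w 0.028
turn to box-aligned [-0.    -0.     0.006]
[78.0, -26.0, 231.0] delta now-axes [-4.057e+02 -6.097e+02  3.000e-01] aligned axes [-4.091e+02 -6.073e+02  1.000e-01]
```

Request:
arm_command:
  plan:
    - [0, 0, 0, -25, -38, 0, 1]
    - [0, 0, 0, -25, -38, 0, 1]
    - [0, 0, 0, -25, -38, 0, 1]
    - [0, 0, 0, -25, -38, 0, 1]
    - [0, 0, 0, -25, -38, 0, 1]
    - [0, 0, 0, -25, -38, 0, 1]
    - [0, 0, 0, -25, -38, 0, 1]
    - [0, 0, 0, -25, -38, 0, 1]

```text
t: 1.45
ee_pos: [0.4202, 0.3412, 0.2314]
orientation: [[-0.982, -0.191, 0.0], [-0.191, 0.982, 0.0], [-0.0, 0.0, -1.0]]
contact_force: [1.0, 0.9, 0.9]
gripper_width: 0.0004
```

Request:
arm_command:
  plan:
    - [0, 0, 0, -25, -38, 0, 1]
    - [0, 0, 0, -25, -38, 0, 1]
    - [0, 0, 0, -25, -38, 0, 1]
    - [0, 0, 0, -25, -38, 0, 1]
    - [0, 0, 0, -25, -38, 0, 1]
    - [0, 0, 0, -25, -38, 0, 1]
    - [0, 0, 0, -25, -38, 0, 1]
    - [0, 0, 0, 0, 0, 0, 1]

```text
t: 2.25
ee_pos: [0.645, 0.111, 0.231]
orientation: [[-0.982, -0.187, 0.002], [-0.187, 0.982, -0.001], [-0.002, -0.002, -1.0]]
contact_force: [-0.4, -0.0, 0.4]
gripper_width: -0.0
```

```bash
python3 d.py 78 -26 231 78 -26 158; python3 -c "
from h import *
save('scene','scene1')"
```

```text
t 2.25 box now [ 46.9   7.2 231. ] F [-0.4 -0.   0.4] w -0.0
turn to box-aligned [-0.002  0.002 -0.003]
[78.0, -26.0, 231.0] delta now-axes [-31.2 -33.1   0.1] aligned axes [-31.1 -33.2  -0. ]
[78.0, -26.0, 158.0] delta now-axes [-31.1 -33.   73.1] aligned axes [-31.1 -33.2  73. ]
```

View pics/scene1.png

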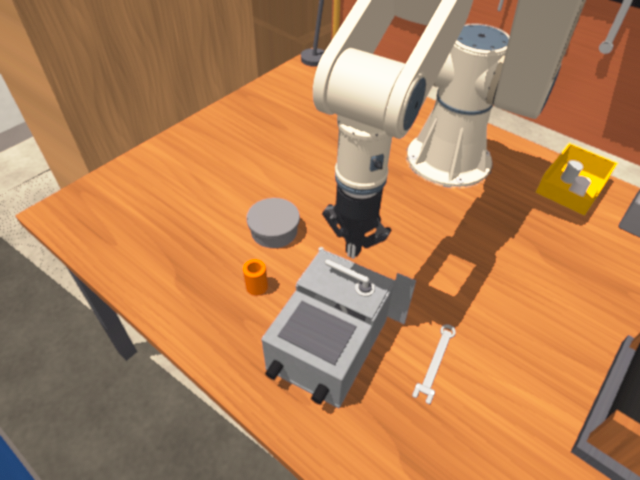

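The shut fingers at about (352,250) hang above and beside the key arm (333,265)–(365,287). Next I move behind the arm and descend.

Request:
arm_command:
  plan:
    - [0, 0, 0, -16, -16, 0, 1]
    - [0, 0, 0, -15, -17, 0, 1]
    - [0, 0, 0, 0, 0, 0, 1]
    - [0, 0, 0, 0, 0, 24, 1]
    - [0, 0, 0, 0, 0, 24, 1]
    - [0, 0, 0, 0, 0, 24, 1]
    - [0, 0, 0, 0, 0, 0, 1]
    - [0, 0, 0, 0, 0, 0, 1]

```text
t: 3.1
ee_pos: [0.6777, 0.0895, 0.1595]
orientation: [[-0.981, -0.192, -0.001], [-0.192, 0.981, 0.0], [0.001, 0.0, -1.0]]
contact_force: [0.4, 0.5, 0.9]
gripper_width: 0.0002
```

```bash
python3 d.py 78 -26 158; python3 -c "
from h import *
save('scene','scene2');import cv2
a=cv2.imread('pics/scene2.png')[180:380,230:450];cv2.imwrite('pics/scene2z.png',cv2.resize(a,None,fx=3,fy=3,interpolation=cv2.INTER_CUBIC))"
```

```text
t 3.1 box now [ 74.9 -20.1 159.5] F [0.4 0.5 0.9] w 0.0
turn to box-aligned [ 0.    -0.001  0.002]
[78.0, -26.0, 158.0] delta now-axes [-3.1 -5.9  1.5] aligned axes [-3.1 -5.9  1.5]
```

View pics/scene2z.png

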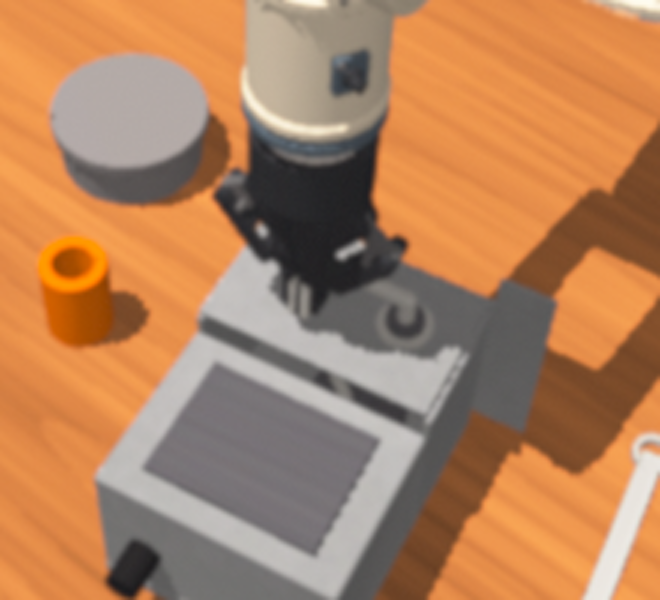

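Request:
arm_command:
  plan:
    - [0, 0, 0, 13, -1, 0, 1]
    - [0, 0, 0, 12, -1, 0, 1]
    - [0, 0, 0, 12, -1, 0, 1]
    - [0, 0, 0, 12, 3, 0, 1]
    - [0, 0, 0, 11, 4, 0, 1]
    - [0, 0, 0, 10, 7, 0, 1]
    - [0, 0, 0, 9, 8, 0, 1]
    - [0, 0, 0, 0, 0, 0, 1]

```text
t: 3.95
ee_pos: [0.5953, 0.0929, 0.1591]
orientation: [[-0.981, -0.192, -0.002], [-0.192, 0.981, -0.0], [0.002, 0.0, -1.0]]
contact_force: [0.7, -1.0, -0.3]
gripper_width: 0.0002
```

Request:
arm_command:
  plan:
    - [0, 0, 0, 6, 10, 0, 1]
    - [0, 0, 0, 5, 11, 0, 1]
    - [0, 0, 0, 0, 3, 0, 1]
    - [0, 0, 0, 0, 0, 0, 1]

```text
t: 4.35
ee_pos: [0.5823, 0.1116, 0.1593]
orientation: [[-0.981, -0.193, 0.001], [-0.193, 0.981, -0.005], [-0.0, -0.005, -1.0]]
contact_force: [5.3, -16.1, 0.2]
gripper_width: -0.0001
```

```bash
python3 d.py -15 27 158; python3 -c "
from h import *
save('scene','scene3');save('top','top3');import cv2
a=cv2.imread('pics/scene3.png')[180:380,230:450];cv2.imwrite('pics/scene3z.png',cv2.resize(a,None,fx=3,fy=3,interpolation=cv2.INTER_CUBIC))"
```

```text
t 4.35 box now [-14.6  19.7 159.3] F [  5.3 -16.1   0.2] w -0.0
turn to box-aligned [-0.005  0.     0.003]
[-15.0, 27.0, 158.0] delta now-axes [0.4 7.3 1.2] aligned axes [0.4 7.3 1.3]
```

View pics/scene3z.png

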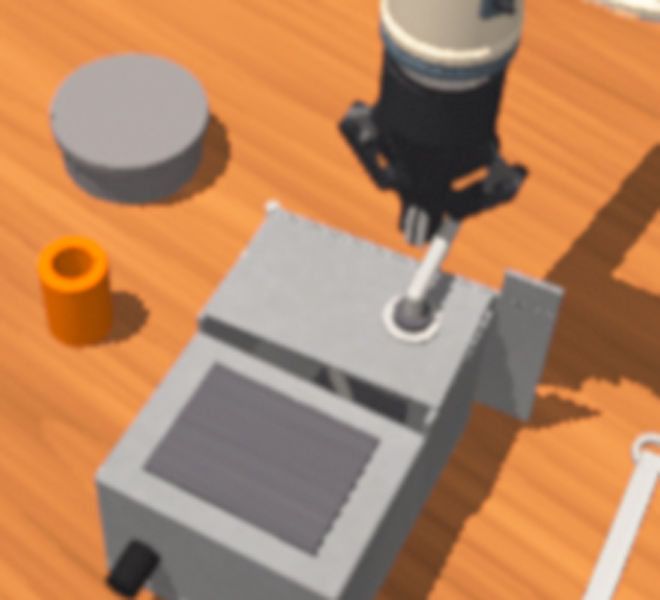

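The key arm now points out to the front, from (410,310) to (450,230) in the zoomed view. The force jumped to 16 N, so it is against its stop. Next I back off, rise and go behind the pull ear.

Request:
arm_command:
  plan:
    - [0, 0, 0, 0, -10, 0, 1]
    - [0, 0, 0, 0, 0, -35, 1]
    - [0, 0, 0, 0, 0, -35, 1]
    - [0, 0, 0, -23, 42, 0, 1]
    - [0, 0, 0, -22, 42, 0, 1]
    - [0, 0, 0, 0, 0, 0, 1]
    - [0, 0, 0, 0, 0, 0, 1]

```text
t: 5.15
ee_pos: [0.6112, 0.1962, 0.2286]
orientation: [[-0.981, -0.193, -0.002], [-0.193, 0.981, -0.0], [0.002, 0.0, -1.0]]
contact_force: [-0.1, -1.1, 0.3]
gripper_width: -0.0002
```

```bash
python3 d.py 30 107 225 30 107 125; python3 -c "
from h import *
save('scene','scene4');save('top','top4');import cv2
a=cv2.imread('pics/scene4.png')[180:380,230:450];cv2.imwrite('pics/scene4z.png',cv2.resize(a,None,fx=3,fy=3,interpolation=cv2.INTER_CUBIC))
a=cv2.imread('pics/top4.png')[105:255,190:340];cv2.imwrite('pics/top4z.png',cv2.resize(a,None,fx=4,fy=4,interpolation=cv2.INTER_CUBIC))"
```

```text
t 5.15 box now [ 29.9  97.3 228.6] F [-0.1 -1.1  0.3] w -0.0
turn to box-aligned [ 0.    -0.002  0.003]
[30.0, 107.0, 225.0] delta now-axes [-0.2  9.7  3.6] aligned axes [-0.1  9.7  3.6]
[30.0, 107.0, 125.0] delta now-axes [ -0.3   9.7 103.6] aligned axes [-1.000e-01  9.700e+00  1.036e+02]
```

View pics/scene4z.png

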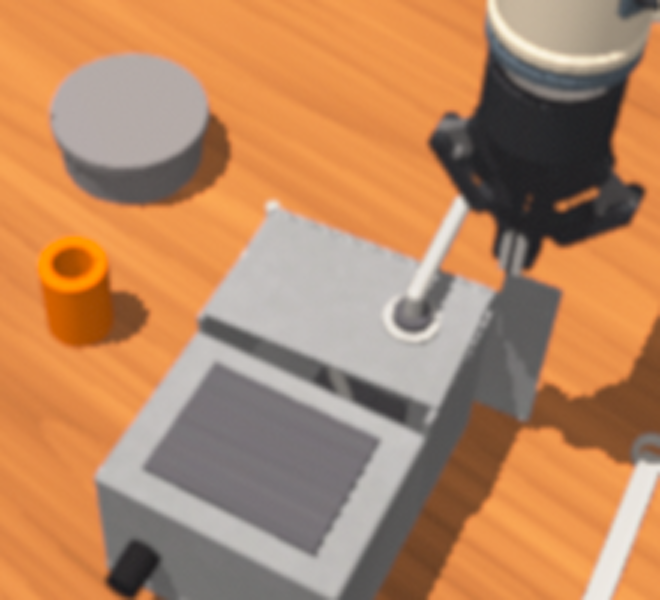

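View pics/top4z.png

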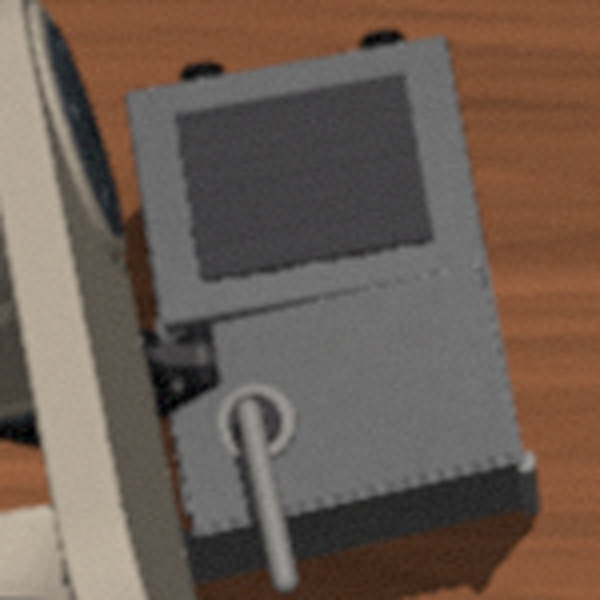

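Request:
arm_command:
  plan:
    - [0, 0, 0, -5, 9, 0, 1]
    - [0, 0, 0.14, 0, 0, 0, 1]
    - [0, 0, 0.14, 0, 0, 0, 1]
    - [0, 0, 0.14, 0, 0, 0, 1]
    - [0, 0, 0.14, 0, 0, 0, 1]
    - [0, 0, 0.14, 0, 0, 0, 1]
    - [0, 0, 0.14, 0, 0, 0, 1]
    - [0, 0, 0.14, 0, 0, 0, 1]

```text
t: 6.05
ee_pos: [0.6152, 0.2042, 0.2293]
orientation: [[-0.7, 0.714, -0.0], [0.714, 0.7, 0.0], [0.0, 0.0, -1.0]]
contact_force: [-0.0, -1.4, 0.3]
gripper_width: -0.0
```

Request:
arm_command:
  plan:
    - [0, 0, 0.14, 0, 0, 0, 1]
    - [0, 0, 0.14, 0, 0, 0, 1]
    - [0, 0, 0.14, 0, 0, 0, 1]
    - [0, 0, 0.14, 0, 0, 0, 1]
    - [0, 0, 0.03, 0, 0, 0, 1]
    - [0, 0, 0, 0, 0, 0, 1]
    - [0, 0, 0, 0, 0, 0, 1]

```text
t: 6.75
ee_pos: [0.6152, 0.2043, 0.2293]
orientation: [[-0.192, 0.981, -0.0], [0.981, 0.192, 0.0], [0.0, -0.0, -1.0]]
contact_force: [-0.4, -1.6, -0.0]
gripper_width: 0.0001
```

```bash
python3 d.py 35 106 130; python3 -c "
from h import *
save('scene','scene5');import cv2
a=cv2.imread('pics/scene5.png')[180:380,230:450];cv2.imwrite('pics/scene5z.png',cv2.resize(a,None,fx=3,fy=3,interpolation=cv2.INTER_CUBIC))"
```

```text
t 6.75 box now [ 35.3 104.5 229.3] F [-0.4 -1.6 -0. ] w 0.0
turn to box-aligned [ 0.    -0.    -1.568]
[35.0, 106.0, 130.0] delta now-axes [ 1.5 -0.3 99.3] aligned axes [ 0.3  1.5 99.3]
```

View pics/scene5z.png

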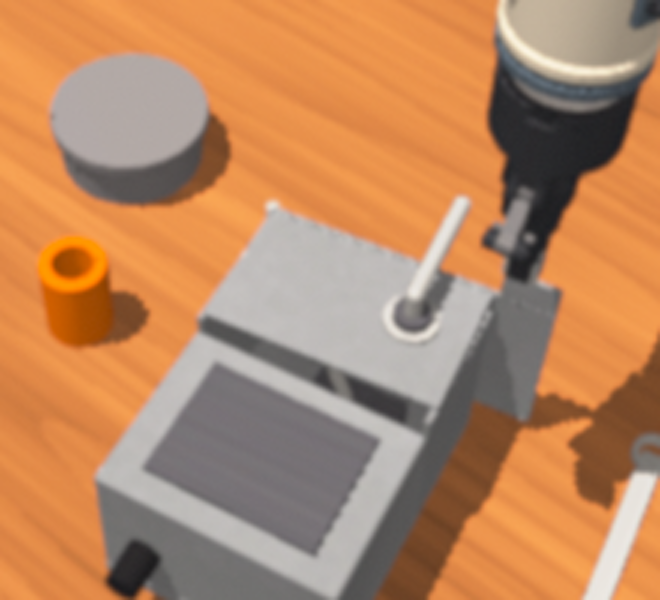

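The jaws are now aligned with the leaf's normal and stand above the gap behind the ear, at (530,285) in the zoomed view. Descending.

Request:
arm_command:
  plan:
    - [0, 0, 0, 2, 0, 30, 1]
    - [0, 0, 0, 0, 0, 30, 1]
    - [0, 0, 0, 0, 0, 20, 1]
    - [0, 0, 0, 0, 0, 20, 1]
    - [0, 0, 0, 0, 0, 0, 1]
    - [0, 0, 0, 0, 0, 0, 1]

```text
t: 7.4
ee_pos: [0.6148, 0.2065, 0.1295]
orientation: [[-0.192, 0.981, -0.0], [0.981, 0.192, -0.0], [-0.0, -0.0, -1.0]]
contact_force: [-0.2, 0.5, 0.3]
gripper_width: -0.0
```

```bash
python3 d.py 14 106 130; python3 -c "
from h import *
save('scene','scene6');import cv2
a=cv2.imread('pics/scene6.png')[180:380,230:450];cv2.imwrite('pics/scene6z.png',cv2.resize(a,None,fx=3,fy=3,interpolation=cv2.INTER_CUBIC))"
```

```text
t 7.4 box now [ 35.4 106.8 129.5] F [-0.2  0.5  0.3] w -0.0
turn to box-aligned [-0.    -0.    -1.569]
[14.0, 106.0, 130.0] delta now-axes [ -0.7 -21.4  -0.5] aligned axes [21.4 -0.8 -0.5]
```

View pics/scene6z.png

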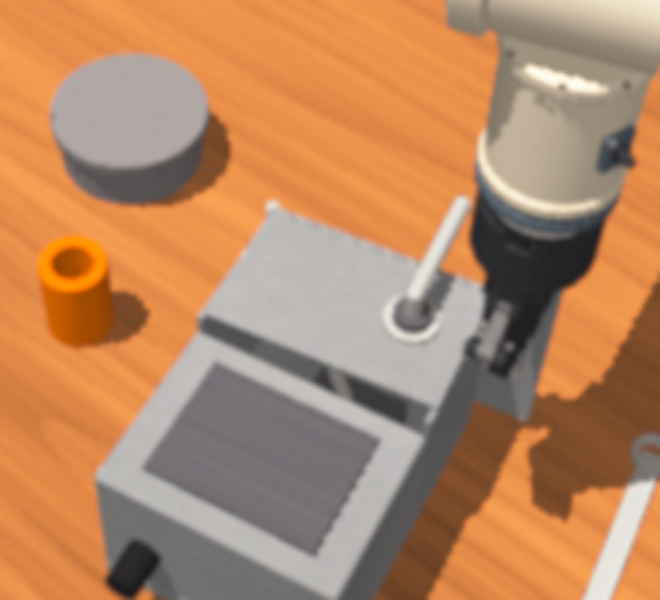

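The gripper sits behind the ear with no contact. Now I start the pull and watch the arc.

Request:
arm_command:
  plan:
    - [0, 0, 0, 0, -11, 0, 1]
    - [0, 0, 0, 0, -10, 0, 1]
    - [0, 0, -0.08, 0, -15, 0, 1]
    - [0, 0, -0.08, 0, -15, 0, 1]
    - [0, 0, -0.08, 0, -15, 0, 1]
    - [0, 0, 0, 0, 0, 0, 1]

```text
t: 8.05
ee_pos: [0.5487, 0.1899, 0.1299]
orientation: [[-0.421, 0.907, -0.001], [0.907, 0.421, -0.0], [0.0, -0.001, -1.0]]
contact_force: [-0.4, 0.7, -0.6]
gripper_width: 0.0
```

```bash
cat >> d.py <<'E'
hg=tow(p,[(0,-85,0)])[0]; e=s['ee_pos']-hg; r=np.hypot(*e[:2])
print('from hinge: r',(1e3*r).round(1),'angle from closed line',round(np.arctan2(e[1],e[0])-(p[2]+np.pi/2),3),'tool y yaw rel box x',round(np.arctan2(R[1,1],R[0,1])-p[2],3))
E
python3 d.py
```

```text
t 8.05 box now [-32.7 103.  129.9] F [-0.4  0.7 -0.6] w 0.0
turn to box-aligned [-1.000e-03 -1.000e-03 -1.328e+00]
from hinge: r 190.8 angle from closed line 0.172 tool y yaw rel box x 0.243
```

Request:
arm_command:
  plan:
    - [0, 0, -0.08, 0, -15, 0, 1]
    - [0, 0, -0.08, 0, -15, 0, 1]
    - [0, 0, -0.08, 0, -15, 0, 1]
    - [0, 0, -0.08, 0, -15, 0, 1]
    - [0, 0, -0.08, 0, -15, 0, 1]
    - [0, 0, -0.08, 0, -15, 0, 1]
    - [0, 0, 0, 0, 0, 0, 1]

```text
t: 8.75
ee_pos: [0.4781, 0.1369, 0.1296]
orientation: [[-0.79, 0.613, -0.0], [0.613, 0.79, -0.0], [0.0, -0.0, -1.0]]
contact_force: [0.1, -0.6, -0.8]
gripper_width: -0.0001
```

```bash
python3 d.py;python3 -c "
from h import *
save('scene','scene7')"
```

```text
t 8.75 box now [-112.    64.4  129.6] F [ 0.1 -0.6 -0.8] w -0.0
turn to box-aligned [-0.    -0.    -0.851]
from hinge: r 186.7 angle from closed line 0.644 tool y yaw rel box x 0.72
```

View pics/scene7.png

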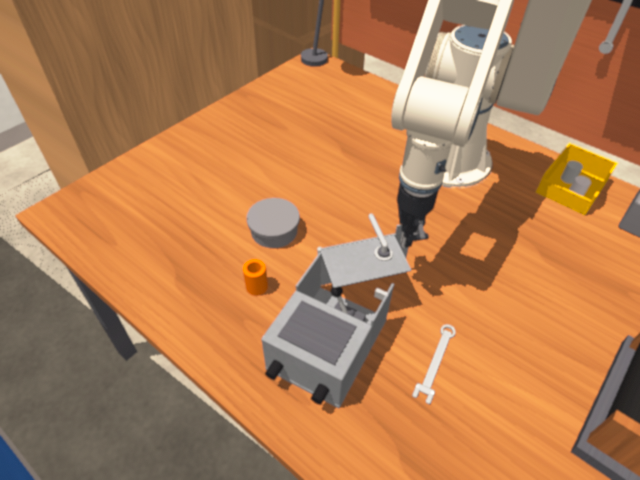

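The cover is swinging with the key still turned. The cover's top leaf is at (365,260), and the lever ball shows at (337,292). Continuing.

Request:
arm_command:
  plan:
    - [0, 0, -0.08, 1, -15, 0, 1]
    - [0, 0, -0.08, 1, -15, 0, 1]
    - [0, 0, -0.08, 1, -15, 0, 1]
    - [0, 0, -0.08, 1, -15, 0, 1]
    - [0, 0, -0.08, 1, -15, 0, 1]
    - [0, 0, -0.08, 1, -15, 0, 1]
    - [0, 0, -0.08, 1, -15, 0, 1]
    - [0, 0, 0, 0, 0, 0, 1]

```text
t: 9.6
ee_pos: [0.4314, 0.0451, 0.1296]
orientation: [[-0.995, 0.101, 0.001], [0.101, 0.995, -0.0], [-0.001, 0.0, -1.0]]
contact_force: [-0.1, 0.7, 0.2]
gripper_width: 0.0003
```

```bash
python3 d.py;python3 -c "
from h import *
save('scene','scene8')"
```

```text
t 9.6 box now [-175.4  -16.8  129.6] F [-0.1  0.7  0.2] w 0.0
turn to box-aligned [-0.     0.001 -0.292]
from hinge: r 188.1 angle from closed line 1.2 tool y yaw rel box x 1.279
```

View pics/scene8.png

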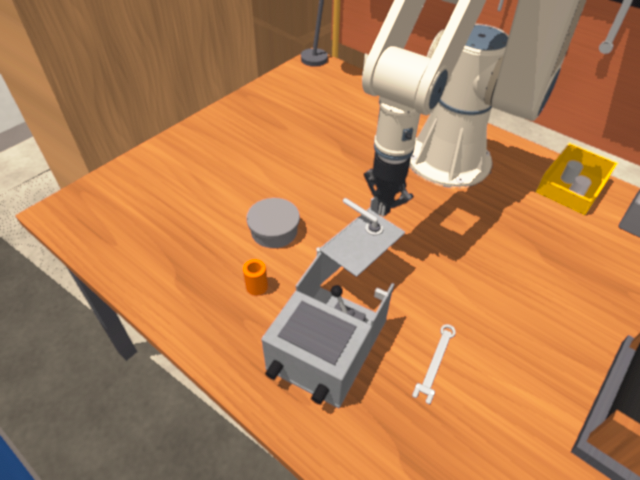

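Request:
arm_command:
  plan:
    - [0, 0, -0.08, 1, -15, 0, 1]
    - [0, 0, -0.08, 1, -15, 0, 1]
    - [0, 0, -0.08, 1, -15, 0, 1]
    - [0, 0, -0.08, 1, -15, 0, 1]
    - [0, 0, -0.08, 1, -15, 0, 1]
    - [0, 0, -0.08, 1, -14, 0, 1]
    - [0, 0, 0, 0, 0, 0, 1]

```text
t: 10.35
ee_pos: [0.4349, -0.0429, 0.1295]
orientation: [[-0.929, -0.37, 0.001], [-0.37, 0.929, -0.0], [-0.001, -0.001, -1.0]]
contact_force: [-0.3, -0.8, -0.5]
gripper_width: 0.0
```

```bash
python3 d.py;python3 -c "
from h import *
save('scene','scene9');save('top','top9')"
```

```text
t 10.35 box now [-188.7 -104.   129.5] F [-0.3 -0.8 -0.5] w 0.0
turn to box-aligned [-0.     0.001  0.188]
from hinge: r 189.6 angle from closed line -4.612 tool y yaw rel box x 1.758
```

View pics/scene9.png

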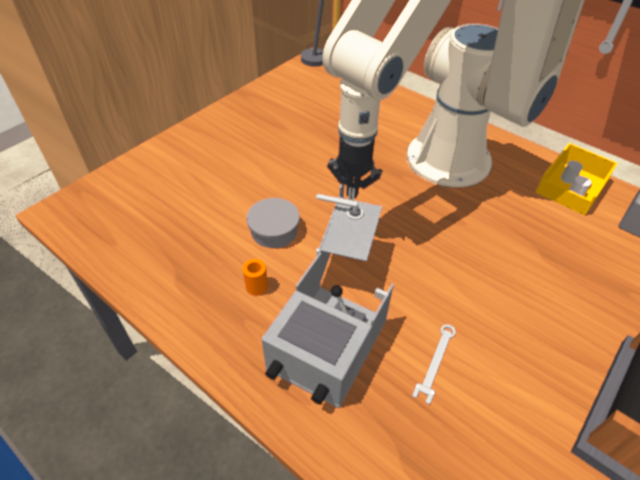

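View pics/top9.png

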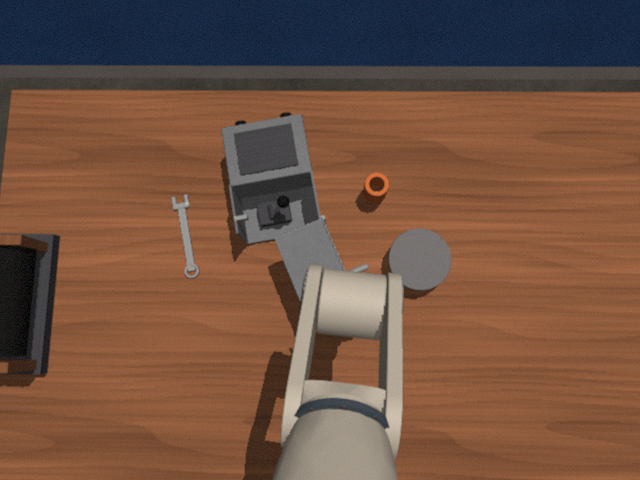

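The cover is at about 1.75 rad, just past square. The lever's ball is at (283,202) in the top view and (337,292) in the scene view, leaning to the hinge side. I'll back off and rise, then measure the ball.

Request:
arm_command:
  plan:
    - [0, 0, 0, 4, 15, 0, 1]
    - [0, 0, 0, 0, 0, 0, 1]
    - [0, 0, 0, 0, 0, -35, 1]
    - [0, 0, 0, 0, 0, -40, 1]
    - [0, 0, 0, 0, 0, -40, 1]
    - [0, 0, 0, 0, 0, 0, 1]

```text
t: 11.05
ee_pos: [0.4269, -0.0297, 0.2491]
orientation: [[-0.928, -0.373, 0.008], [-0.373, 0.928, -0.001], [-0.008, -0.004, -1.0]]
contact_force: [-0.3, -0.2, -0.3]
gripper_width: 0.0001
```

```bash
python3 d.py 55 -60 240
python3 - <<'E'
from h import *
ft=save('top','top10'); fs=save('scene','scene10')
p=json.load(open('pose.json'));c,s=np.cos(p[2]),np.sin(p[2])
for n,f in (('top10',ft),('scene10',fs)):
    im=cv2.imread(f'pics/{n}.png'); 
    x,y=proj(f,tow(p,[(55,-26,104)]))[0].astype(int)
    m=(im.max(2)<45).astype(np.uint8); w=np.zeros_like(m); w[y-22:y+22,x-22:x+22]=1
    k,l,st,ce=cv2.connectedComponentsWithStats(m*w); print(n,(x,y),[(st[i].tolist(),ce[i].round(1)) for i in range(1,k) if st[i][4]>10])
    X=cv2.resize(im[y-75:y+75,x-75:x+75],None,fx=4,fy=4,interpolation=cv2.INTER_CUBIC); cv2.imwrite(f'pics/{n}z.png',X); print('crop origin',x-75,y-75)
E
```

```text
t 11.05 box now [-194.   -89.5  249.1] F [-0.3 -0.2 -0.3] w 0.0
turn to box-aligned [-0.003  0.008  0.191]
[55.0, -60.0, 240.0] delta now-axes [-250.   -18.2   11.1] aligned axes [-249.    29.5    9.1]
from hinge: r 194.0 angle from closed line -4.689 tool y yaw rel box x 1.761
top10 (np.int64(288), np.int64(200)) [([280, 178, 14, 13, 63], array([287.2, 184.4])), ([297, 178, 13, 9, 47], array([302.6, 182.1])), ([276, 181, 5, 6, 12], array([278.7, 183.9])), ([269, 187, 10, 5, 22], array([273.2, 189.1])), ([277, 196, 13, 12, 124], array([282.7, 201.3])), ([271, 212, 20, 10, 104], array([278.8, 217.5]))]
crop origin 213 125
scene10 (np.int64(332), np.int64(290)) [([332, 287, 9, 9, 39], array([336.8, 291.9]))]
crop origin 257 215
```

View pics/top10z.png

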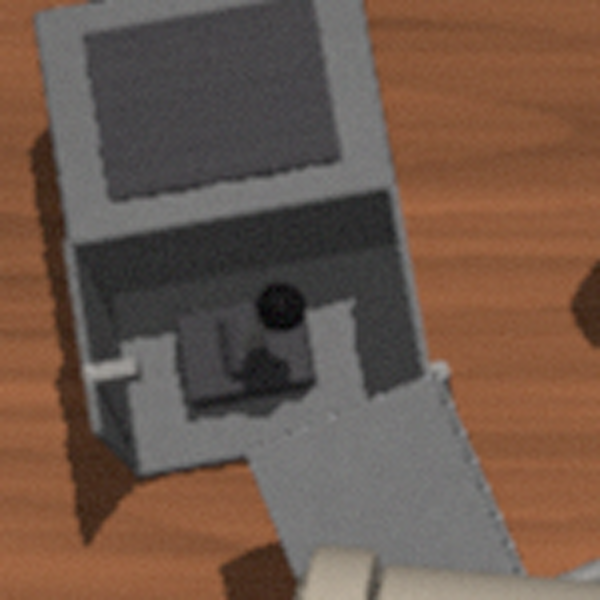

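View pics/scene10z.png

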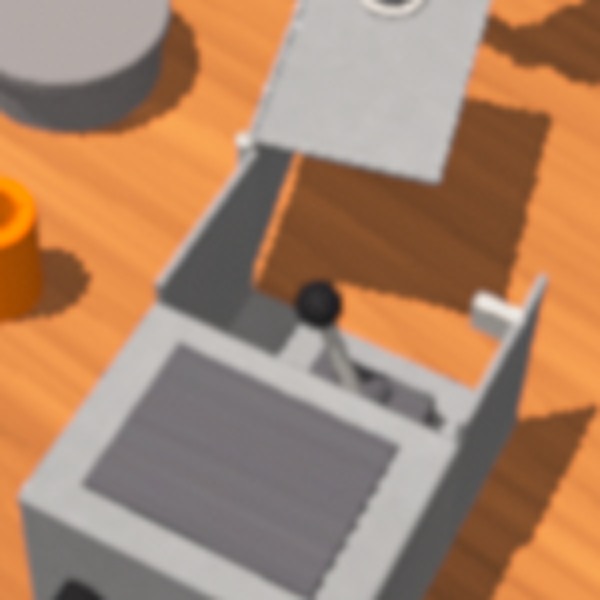

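The top view's ball centre is about 5 px off the zero position, so the lever starts slightly off zero. There is also a catch on the left wall. I'll turn the jaws along box x, which is narrow across the push, and go in on the hinge side of the ball.

Request:
arm_command:
  plan:
    - [0, 0, 0.14, -25, -2, 0, 1]
    - [0, 0, 0.14, -25, 0, 0, 1]
    - [0, 0, 0.14, -15, 0, 0, 1]
    - [0, 0, 0.14, 0, 0, 0, 1]
    - [0, 0, 0.14, 0, 0, 0, 1]
    - [0, 0, 0.14, 0, 0, 0, 1]
    - [0, 0, 0.14, 0, 0, 0, 1]
    - [0, 0, 0.14, 0, 0, 0, 1]

```text
t: 11.95
ee_pos: [0.4861, -0.0148, 0.2422]
orientation: [[-0.736, 0.677, -0.003], [0.677, 0.736, 0.0], [0.003, -0.002, -1.0]]
contact_force: [0.7, 0.3, -0.4]
gripper_width: -0.0004
```

Request:
arm_command:
  plan:
    - [0, 0, 0.14, 0, 0, 0, 1]
    - [0, 0, 0.14, 0, 0, 0, 1]
    - [0, 0, 0.14, 0, 0, 0, 1]
    - [0, 0, 0.14, 0, 0, 0, 1]
    - [0, 0, 0.08, 0, 0, 0, 1]
    - [0, 0, 0, 0, 0, 0, 1]
    - [0, 0, 0, 0, 0, 0, 1]

```text
t: 12.65
ee_pos: [0.4866, -0.0149, 0.243]
orientation: [[-0.194, 0.981, -0.002], [0.981, 0.194, 0.0], [0.0, -0.002, -1.0]]
contact_force: [0.1, -0.0, -0.2]
gripper_width: 0.0002
```

```bash
python3 d.py 55 -48 240
python3 - <<'E'
from h import *
from rig import viewer
p=json.load(open('pose.json'));c,s=np.cos(p[2]),np.sin(p[2])
for n,px in (('top',(282.8,201.6)),('scene',(336.8,291.3))):
    w=ray(viewer.grab_frame(n),px,.108); d=w[:2]-p[:2]; print(n,c*d[0]+s*d[1],-s*d[0]+c*d[1])
E
```

```text
t 12.65 box now [-132.6  -86.3  243. ] F [ 0.1 -0.  -0.2] w 0.0
turn to box-aligned [-1.000e-03 -2.000e-03 -1.567e+00]
[55.0, -48.0, 240.0] delta now-axes [ 37.5 187.8   2.7] aligned axes [-187.6   38.3    3. ]
from hinge: r 132.6 angle from closed line -4.702 tool y yaw rel box x 0.004
top 0.05438746231893692 -0.015342074101036038
scene 0.055727891753248375 -0.015615016547738295
```

Request:
arm_command:
  plan:
    - [0, 0, 0, 8, 40, 0, 1]
    - [0, 0, 0, 8, 40, 0, 1]
    - [0, 0, 0, 8, 40, 0, 1]
    - [0, 0, 0, 8, 40, 0, 1]
    - [0, 0, 0, 5, 28, 0, 1]
    - [0, 0, 0, 0, 0, 0, 1]
    - [0, 0, 0, 0, 0, 0, 1]

```text
t: 13.45
ee_pos: [0.6643, 0.0573, 0.2433]
orientation: [[-0.193, 0.981, -0.002], [0.981, 0.193, -0.0], [0.0, -0.002, -1.0]]
contact_force: [-0.5, -0.1, -0.7]
gripper_width: -0.0001
```

```bash
python3 d.py 55 -48 92
```

```text
t 13.45 box now [ 55.6 -49.2 243.3] F [-0.5 -0.1 -0.7] w -0.0
turn to box-aligned [-1.000e-03 -1.000e-03 -1.568e+00]
[55.0, -48.0, 92.0] delta now-axes [  1.2  -0.4 151.3] aligned axes [  0.6   1.2 151.3]
from hinge: r 66.2 angle from closed line -0.999 tool y yaw rel box x 0.003
```

Request:
arm_command:
  plan:
    - [0, 0, 0, 0, 0, 40, 1]
    - [0, 0, 0, 0, 0, 40, 1]
    - [0, 0, 0, 0, 0, 20, 1]
    - [0, 0, 0, 0, 0, 20, 1]
    - [0, 0, 0, 0, 0, 15, 1]
    - [0, 0, 0, 0, 0, 15, 1]
    - [0, 0, 0, 0, 0, 0, 1]
    - [0, 0, 0, 0, 0, 0, 1]

```text
t: 14.25
ee_pos: [0.6648, 0.0571, 0.0946]
orientation: [[-0.192, 0.981, 0.0], [0.981, 0.192, -0.0], [-0.0, 0.0, -1.0]]
contact_force: [1.0, 0.2, -0.3]
gripper_width: 0.0002
```

```bash
python3 d.py 55 26 92; python3 -c "
from h import *
save('scene','scene11');import cv2
a=cv2.imread('pics/scene11.png')[180:380,230:450];cv2.imwrite('pics/scene11z.png',cv2.resize(a,None,fx=3,fy=3,interpolation=cv2.INTER_CUBIC))"
```

```text
t 14.25 box now [ 56.  -49.5  94.6] F [ 1.   0.2 -0.3] w 0.0
turn to box-aligned [ 0.     0.    -1.569]
[55.0, 26.0, 92.0] delta now-axes [75.5 -0.9  2.6] aligned axes [ 1.  75.5  2.6]
from hinge: r 66.3 angle from closed line -1.006 tool y yaw rel box x 0.002
```

View pics/scene11z.png

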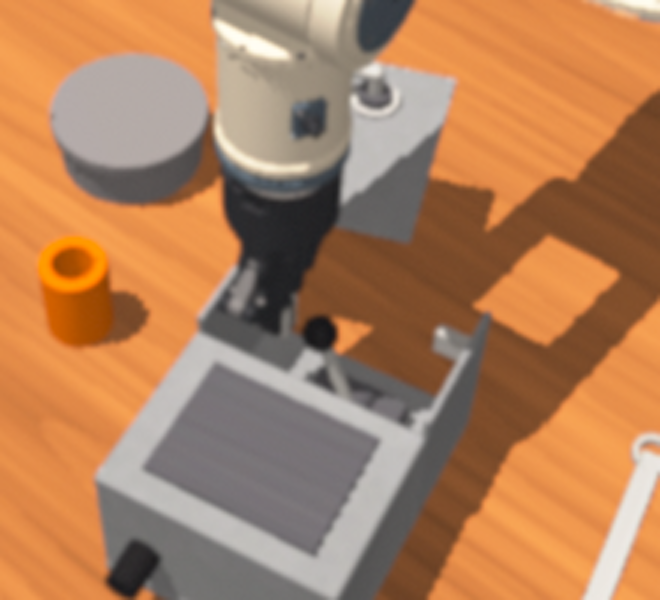

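The fingers are in the box at (285,320), on the hinge side of the ball at (320,333), touching nothing. Now I push over.

Request:
arm_command:
  plan:
    - [0, 0, 0, 12, 0, 2, 1]
    - [0, 0, 0, 12, 0, 0, 1]
    - [0, 0, 0, 12, 0, 0, 1]
    - [0, 0, 0, 12, 0, 0, 1]
    - [0, 0, 0, 12, 0, 0, 1]
    - [0, 0, 0, 10, 0, 0, 1]
    - [0, 0, 0, 5, 0, 0, 1]
    - [0, 0, 0, 0, 0, 0, 1]

```text
t: 15.1
ee_pos: [0.6502, 0.1309, 0.0921]
orientation: [[-0.193, 0.981, -0.0], [0.981, 0.193, -0.001], [-0.001, -0.0, -1.0]]
contact_force: [0.2, -2.6, -0.2]
gripper_width: -0.0001
```

```bash
python3 d.py 55 26 92
```

```text
t 15.1 box now [55.7 25.8 92.1] F [ 0.2 -2.6 -0.2] w -0.0
turn to box-aligned [-1.000e-03  1.000e-03 -1.568e+00]
[55.0, 26.0, 92.0] delta now-axes [ 0.2 -0.7  0.1] aligned axes [0.7 0.2 0.1]
from hinge: r 124.0 angle from closed line -0.466 tool y yaw rel box x 0.003
```

Only 2.6 N, so I creep on until the stop shows in the force.

Request:
arm_command:
  plan:
    - [0, 0, 0, 2, 0, 0, 1]
    - [0, 0, 0, 1, 0, 0, 1]
    - [0, 0, 0, 0, 0, 0, 1]

```text
t: 15.4
ee_pos: [0.6501, 0.1314, 0.0921]
orientation: [[-0.192, 0.981, 0.0], [0.981, 0.192, -0.003], [-0.003, -0.001, -1.0]]
contact_force: [2.9, -11.6, -0.7]
gripper_width: 0.0
```

```bash
python3 d.py
```

```text
t 15.4 box now [55.7 26.3 92.1] F [  2.9 -11.6  -0.7] w 0.0
turn to box-aligned [-0.003  0.002 -1.569]
from hinge: r 124.5 angle from closed line -0.464 tool y yaw rel box x 0.002
```

The force rose to 12 N with almost no travel, so the lever is on its stop, and at the predicted position. I back off, rise and look.

Request:
arm_command:
  plan:
    - [0, 0, 0, -15, 0, 0, 1]
    - [0, 0, 0, -10, 0, 0, 1]
    - [0, 0, 0, 0, 0, -30, 1]
    - [0, 0, 0, 0, 0, -40, 1]
    - [0, 0, 0, 0, 0, -40, 1]
    - [0, 0, 0, 0, 0, -40, 1]
    - [0, 0, 0, 0, 0, -40, 1]
    - [0, 0, 0, 0, 0, 0, 1]

```text
t: 16.2
ee_pos: [0.6576, 0.1093, 0.2891]
orientation: [[-0.191, 0.981, 0.01], [0.982, 0.191, 0.002], [0.0, 0.01, -1.0]]
contact_force: [1.3, 0.3, 0.2]
gripper_width: -0.0
```

Request:
arm_command:
  plan:
    - [0, 0, 0, 40, 0, -20, 1]
    - [0, 0, 0, 45, 0, 0, 1]
    - [0, 0, 0, 45, 0, 0, 1]
    - [0, 0, 0, 45, 0, 0, 1]
    - [0, 0, 0, 45, 0, 0, 1]
    - [0, 0, 0, 45, 0, 0, 1]
    - [0, 0, 0, 0, 0, 0, 1]
    - [0, 0, 0, 0, 0, 0, 1]

```text
t: 17.0
ee_pos: [0.6033, 0.3698, 0.3013]
orientation: [[-0.194, 0.981, -0.001], [0.981, 0.194, -0.001], [-0.0, -0.001, -1.0]]
contact_force: [0.8, -0.2, -0.1]
gripper_width: 0.0
```

```bash
python3 d.py
python3 - <<'E'
from h import *
ft=save('top','top12'); fs=save('scene','scene12')
p=json.load(open('pose.json'))
for n,f in (('top12',ft),('scene12',fs)):
    print(n,'expected ball',proj(f,tow(p,[(55,50,104)])))
    im=cv2.imread(f'pics/{n}.png'); o=(190,120) if 'top' in n else (230,170)
    cv2.imwrite(f'pics/{n}z.png',cv2.resize(im[o[1]:o[1]+200,o[0]:o[0]+240],None,fx=3,fy=3,interpolation=cv2.INTER_CUBIC))
E
```

```text
t 17.0 box now [ 55.1 269.3 301.3] F [ 0.8 -0.2 -0.1] w 0.0
turn to box-aligned [-1.000e-03 -1.000e-03 -1.567e+00]
from hinge: r 358.5 angle from closed line -0.154 tool y yaw rel box x 0.004
top12 expected ball [[251.61106207 207.36509896]]
scene12 expected ball [[365.75217873 305.27139441]]
```

View pics/top12z.png

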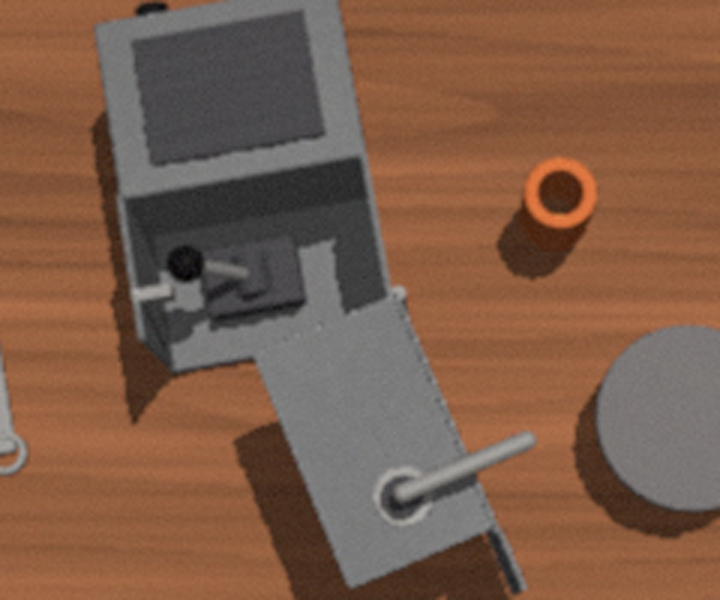

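View pics/scene12z.png

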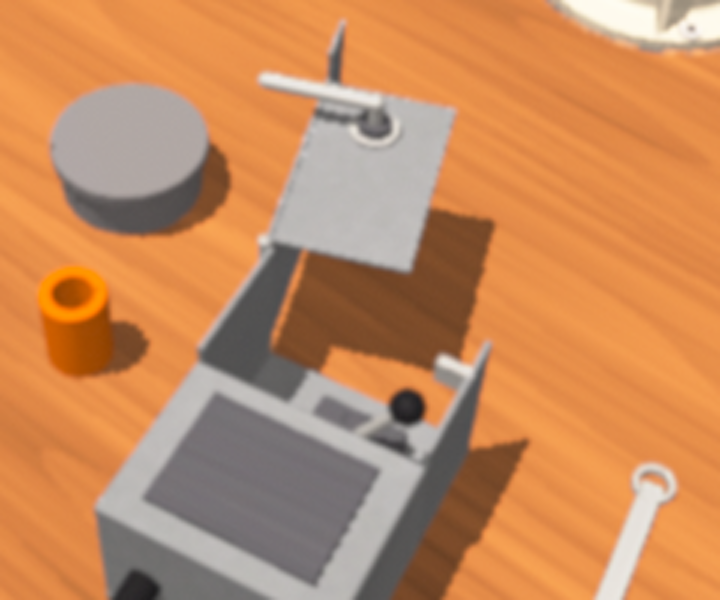

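The ball is at top (251.7,207.4) and scene (365.4,305.6), exactly where the stop position projects. I'll check the cover and key angles numerically.

Run:
```python
from h import *
from rig import viewer
p=json.load(open('pose.json'));ft=viewer.grab_frame('top');fs=viewer.grab_frame('scene')
u=lambda f,x,y,z:ray(f,(x/3+(190 if f is ft else 230)-.33,y/3+(120 if f is ft else 170)-.33),z)
ang=lambda v:np.arctan2(v[1],v[0])
hg=tow(p,[(0,-85,0)])[0]
for f,ear,ax,en in ((ft,(520,590),(400,490),(529,440)),(fs,(343,22),(376,100),(264,78))):
    cov=(ang(u(f,*ear,.17)-hg)-p[2]-np.pi/2)%(2*np.pi)
    k=ang(u(f,*en,.174)-u(f,*ax,.174))
    print('cover',cov.round(3),'key',(((p[2]-np.pi/2+cov)-k)%(2*np.pi)).round(3))
for nm,z,f,px in [('tacho',.055,fs,(273,216)),('sleeve',.075,ft,(376,184)),('sleeve',.075,fs,(254,268))]: pass
a=cv2.imread('pics/scene0.png').astype(int);b=cv2.imread('pics/scene12.png').astype(int)
d=np.abs(a-b).max(2)
for n,(x0,x1,y0,y1) in dict(tacho=(240,305,195,252),sleeve=(240,270,255,298),spanner=(410,460,322,405)).items(): print(n,(d[y0:y1,x0:x1]>40).mean().round(4))
```

```text
cover 1.789 key 1.597
cover 1.805 key 1.565
tacho 0.0
sleeve 0.0
spanner 0.0111
```

Run:
```python
from rig import bot
print(bot.finish_job(), bot.read_state()['t'])
```

```text
the job is handed in; nothing more can be done
the job is handed in; nothing more can be done
```

The job is handed in at about 17 s: key turned, cover open past square, and isolator lever pushed right over, in that order. The arm was clear of everything at hand-in.

- **Key:** I pushed it clockwise until it met its stop (force rose to 16 N). The final pictures put it at 1.60 rad from the top view and 1.57 rad from the scene view. The stop is 1.571, so the higher figure is measuring error.
- **Cover:** I hooked it behind the pull ear and swung it open. The pictures give 1.79 and 1.81 rad, against 1.75 rad worked out from the arm's own position. All three are past square (1.571).
- **Isolator:** I pushed it to its stop, where the force rose from 3 to 12 N with almost no travel. Its ball sits within half a pixel of the expected end position in both views.
- **Loose items:** the tachograph head and sleeve show no change from the first scene picture. About 1% of the pixels around the spanner changed. I put that down to the arm's shadow, because the spanner's ring end is still in the same place. I did not measure its other end.

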